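# Clear a carton jammed across the feed chute

### The arm

A 6-joint arm with a two-finger parallel gripper is mounted at the origin on a cart in front of the work surface, level with it; the furniture and walls round the work are solid. World frame = base frame: x ahead of the robot, y to its left, z up, the work surface at z = 0. Lengths are in m, angles in rad, forces in N, time in s.
With the tool pointing down it reaches from about 0.35 to 0.775 m from the base axis. Payload 7.3 kg.
Tool frame: the origin (TCP) lies on the mounting face of the last link; the fingertips stand 178 mm ahead of it and the grasp point (between the pads) lies 159 mm ahead of it (robot.tcp_to_tips is the distance from the TCP to the fingertips, in m); z points along the fingers, y is the direction in which the jaws open and shut (so a half turn about z gives the same grasp; the last joint's range is limited). The gripper opens to 92 mm and grips with 3 to 60 N. Pads are 19 mm wide; open, the fingers measure 130 mm over their backs; the gripper's body (75 mm by 190 mm) begins 47 mm behind the grasp point.
Start: joints at [-1.459, 0.342, 1.524, -0, 1.275, -0.146], TCP at [0.134, -0.508, 0.405] pointing down, gripper open.
Joint ranges: [-2.53, 2.53], [-0.77, 2.02], [0.04, 2.7], [-1, 4.14], [0.28, 2.66], [-3.11, 3.11]. Speed limits (rad/s): [2.57, 2.57, 3.14, 3.14, 3.14, 3.14].

### API

Orientations are given as [roll, pitch, yaw] about the fixed x, y, z axes, in that order (R = Rz(yaw) Ry(pitch) Rx(roll)).
In Python, from cell import robot, viewer gives the robot as it stands.
- The arm moves only by the shell command python3 -m creep 'ROWS' [OPENING] [FORCE]. ROWS is JSON, a list that holds one entry, the list of rows, each a list of 6 numbers: the shift along the world's x, y, z in mm, then the turn, a rotation vector about the world's x, y, z in degrees. A call has 1 to 5 rows; each row shifts and turns the pose as measured when the row begins; what a row does not reach is not made up. A row lasts 1/12 s, in which the tool goes at most 41.7 mm and 7.16 degrees, less where a joint would pass 70% of its speed; a pose out of reach is approached as far as the arm can. A call with a gripper value outside its range is refused whole. OPENING is the closure, from -1 (fully open) to 1 (shut), set as the call begins (- or left out, the last holds). The fingers move at their own pace and stop on an object; FORCE is the grip in N (left out, the last holds). Time passes only in rows, so rows that do not move let the fingers close. It gives the time, the measured TCP pose, the force and the opening at its end, in the units of the state.
- robot.observe(): the state, without advancing time (a new reading comes with each control period).
- viewer.read_camera(name): name is "scene" or "top" or "wrist"; returns the picture (420x560x3 uint8, blue, green, red); there is no depth.
- viewer.camera_model(name): a dict with "fx", "fy", "cx", "cy" (pixels), "pose" (4x4, takes a point from camera to world coordinates); the wrist camera has in their place "mount" (4x4, takes a point from camera to tool coordinates, whose origin is the TCP and whose axes are the flange's). Camera axes: x right, y up, looking along -z (the intrinsics and any distortion apply to the point x, -y, -z); pixel columns grow to the right and rows downward; lengths in m; the calibration is good to about 2 mm. A picture is of the moment at which its call begins: read the wrist's pose just before it. camera_model takes no time and is no camera call.
- robot.hand_in(): hands the job in, once; it reports no verdict.
The state is a dict: "time": time; "qpos": joint angles; "qvel": joint speeds; "joint_efforts": joint torques, N m; "tool_pos": TCP position; "tool_rot": TCP orientation; "contact_force": force on the tool from outside, world axes, zero at the start; "torque": the same for the moment, N m; "opening": finger opening in m.
Only numpy, scipy, OpenCV 4.12 (cv2) and the standard library are available. Lean on these libraries where they do the work, as an engineer would, in place of code of your own. Each camera call takes 0.05 s, during which the arm holds its last target. There are 200 camera calls.

### The job

A carton lies jammed across the tapering chute, under the two cover wings: push it back up onto the level loading plate, then lift it out from there. To turn it upright, lean it on the orange sloping rest with its dark-patterned end down on the foot ledge, let go of it there and take it again another way. Then stand it upright, dark-patterned end down, on the floor of the teal tray, leaving the two cartons already standing there and the other things on the table alone.

Things in the scene. Friction and masses are not known exactly. Their poses are not given: they have to be found in the camera images.
- chute: Fixed blue and aluminium feed chute, 290 long (x) x 164 wide (y) mm. Origin on the table under its middle; +x uphill, z up; its outlet (-x) faces the robot within 0.3 rad. Level loading plate x = 20 to 126, top z = 75, then a 10 mm high stop. From the ridge (x = 20) a ramp falls at 15 degrees to x = -146, z = 30. Side walls 40 mm above plate and ramp, inner faces 152 apart
- ridge (a point): Middle of the chute's ridge (chute x = 20, y = 0, z = 75 mm), axes as the chute's. Measured down the slope from here, inner walls 36 mm high narrow the passage evenly from 152 mm wide at 30 mm to 54 mm wide at 120 mm
- wing_gap (a point): Midway between the two blue cover wings, at their tops 41 mm above the ramp; axes as the chute's. The wings reach in from both sides, 10 to 94 mm down the slope from the ridge, undersides 38 mm above the ramp, leaving an 84 mm wide gap along the middle (y = -42 to 42). The jammed carton lies under both and cannot be lifted there; it is free once its middle is past chute x = 45 mm
- plate_mid (a point): Point on top of the chute's level loading plate, at x = 68, y = 0, z = 75 mm in the chute's frame: where the carton's middle should come to lie (up to 25 mm downhill or 30 mm uphill of it will do). On the plate it stays where it is left
- carton: The jammed loose carton: pink folding box with a dark-patterned end, 34 x 34 x 131 mm, about 32 g (varies 0.7 to 1.4 times). Origin at the centre of its dark-patterned end face; its z runs along its length to the pink end. At the start it lies flat on the ramp across the chute, z along the chute's +y, its downhill face about 48 mm down the slope from the ridge
- carton_mid (a point): Middle of the carton (65.5 mm from either end, 17 mm inside the long faces), axes as the carton's
- rest: Fixed small orange rest on a grey base 110 (x) x 80 (y) mm. Origin on the table under the middle of the base, z up; its low side, -x, faces the robot within 0.25 rad. A 45 degree slope, 70 wide and 75 long, rises toward +x from the inner corner (x = -30, z = 20 mm), where a foot ledge 28 mm long stands square to it
- rest_corner (a point): Inner corner line of the rest, where slope and foot ledge meet, mid-width; axes as the rest's. A carton leaned on the rest has its end on the ledge, its length rises toward +x at 45 degrees, its upper 56 mm stick out past the slope, and its upper long face looks up and toward -x
- tray: Fixed teal plastic tray, 171 (x) x 257 (y) x 52 mm, open on top. Origin centre of its underside; inner floor at z = 2 mm, clear inside from x = -70 to 70 and y = -113 to 113; walls up to z = 52 mm. Two cartons already stand in it near x = 45, y = 65 and -65 mm; the -x half is empty
- stood_a: Loose beige carton standing in the tray, 34 x 34 x 129 mm, origin centre of its underside, z up; leave alone
- stood_b: Loose white and dark carton standing in the tray, 34 x 34 x 117 mm, origin centre of its underside, z up; leave alone
- lacquer: Loose bystander: small lacquer bottle, red with black cap, 27 wide, 74 tall, standing beyond the rest; origin centre of its underside
- labels: Loose bystander: white label roll, 68 across, 26 high, flat on the table beyond the rest; origin centre of its underside

How it is judged:
By the outcome, as a careful person would: the job done as asked, in the order asked, and still so for the second after the job is handed in, with the robot touching nothing.
It also fails if it takes over 67 s, if anything falls off the work surface, if the arm or the gripper's body presses on something with over 40 N, if the wrist force passes 120 N, or if a joint passes its speed limit or range.

## Working session

There is one attempt and no reset: what is moved stays moved. The work goes in short steps, Python scripts to look and compute and a shell command to move; the robot and the scene stay as the last step left them, time stands still between calls to the robot, and variables do not carry over. Pictures are saved under pics/ and viewed, about 8 in all and at most 12, crops included, and the job is handed in when it is done.

```bash
ls; mkdir -p pics; cat > h.py <<'E'
import numpy as np,cv2
from cell import robot,viewer
from scipy.spatial.transform import Rotation as R
def cam(n):
    m=viewer.camera_model(n)
    if 'pose' in m: P=np.array(m['pose'])
    else:
        s=robot.observe();T=np.eye(4);T[:3,3]=s['tool_pos'];T[:3,:3]=R.from_euler('xyz',s['tool_rot']).as_matrix();P=T@np.array(m['mount'])
    return m,P
def ray(m,P,u,v):
    d=np.array([(u-m['cx'])/m['fx'],-(v-m['cy'])/m['fy'],-1.]);return P[:3,3],P[:3,:3]@d
def onz(c,u,v,z):
    o,d=ray(*c,u,v);return o+d*(z-o[2])/d[2]
def proj(c,p):
    m,P=c;q=np.linalg.inv(P)@np.append(p,1);return m['cx']+m['fx']*q[0]/-q[2],m['cy']-m['fy']*q[1]/-q[2]
E
python3 - <<'E'
from h import *
print(robot.observe())
for n in('scene','top','wrist'):
    m=viewer.camera_model(n);print(n,{k:np.round(v,4).tolist() if k!='x' and not isinstance(v,str) else v for k,v in m.items()})
a=viewer.read_camera('scene');b=viewer.read_camera('top')
cv2.imwrite('pics/scene.png',a);cv2.imwrite('pics/top.png',b)
E
```

```text
pics
{'time': 0.0, 'qpos': array([-1.45896893e+00,  3.42750579e-01,  1.52498998e+00, -4.73978010e-06,
        1.27540097e+00, -1.46004104e-01]), 'qvel': array([-0.00054485, -0.00055926, -0.00088648, -0.00018417,  0.00170429,
       -0.00039919]), 'joint_efforts': array([-3.66559207e-04, -4.31246674e+01, -2.44221514e+01,  7.17030955e-02,
        5.60436992e-02, -9.59831391e-05]), 'tool_pos': array([ 0.13387173, -0.50751785,  0.40403973]), 'tool_rot': array([-3.14005959e+00, -2.20855958e-04,  2.57832712e-01]), 'contact_force': array([-0.03038227,  0.31722916, -0.44710501]), 'torque': array([ 0.02547768, -0.04771327, -0.00072853]), 'opening': 0.09161943586833118}
scene {'fx': 518.4755, 'fy': 518.4755, 'cx': 274.4989, 'cy': 206.0625, 'pose': [[-0.6087, 0.6193, -0.496, -0.1465], [-0.7934, -0.4731, 0.3829, 0.5478], [0.0025, 0.6266, 0.7793, 1.2552], [0.0, 0.0, 0.0, 1.0]]}
top {'fx': 444.2694, 'fy': 444.2694, 'cx': 272.1541, 'cy': 209.978, 'pose': [[0.1531, 0.9673, -0.2024, 0.4093], [-0.9882, 0.15, -0.0306, -0.0289], [0.0008, 0.2047, 0.9788, 1.0733], [0.0, 0.0, 0.0, 1.0]]}
wrist {'fx': 298.0638, 'fy': 298.0638, 'cx': 279.1834, 'cy': 208.3982, 'mount': [[0.0007, 0.9623, 0.2719, 0.0732], [1.0, -0.0004, -0.0011, -0.0008], [-0.0009, 0.2719, -0.9623, 0.0196], [0.0, 0.0, 0.0, 1.0]]}
```

View pics/scene.png

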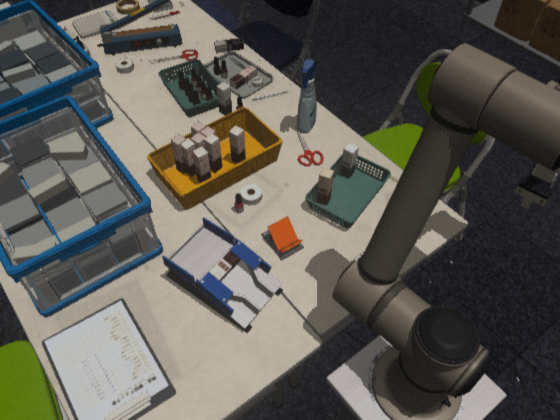

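View pics/top.png

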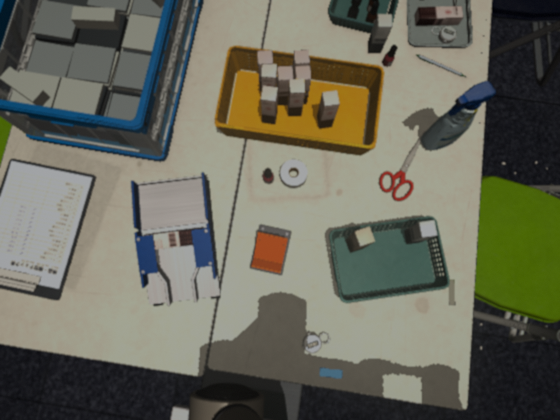

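The top view shows the chute at about (177,240), the rest at (270,250), the tray at (387,258), and the carton at about (172,240) under the wings. Next I'll enlarge this area.

```bash
python3 - <<'E'
import cv2
a=cv2.imread('pics/top.png')[165:315,120:460]
a=cv2.resize(a,None,fx=2.35,fy=2.35,interpolation=cv2.INTER_CUBIC)
a=cv2.convertScaleAbs(a,alpha=1.3)
for k in range(120,460,20): cv2.putText(a,str(k),(int((k-120)*2.35),8),0,.3,(0,0,255));cv2.line(a,(int((k-120)*2.35),10),(int((k-120)*2.35),14),(0,0,255))
for k in range(180,315,20): cv2.putText(a,str(k),(0,int((k-165)*2.35)),0,.3,(0,0,255))
cv2.imwrite('pics/c1.png',a)
E
```

```text
(no output)
```

View pics/c1.png

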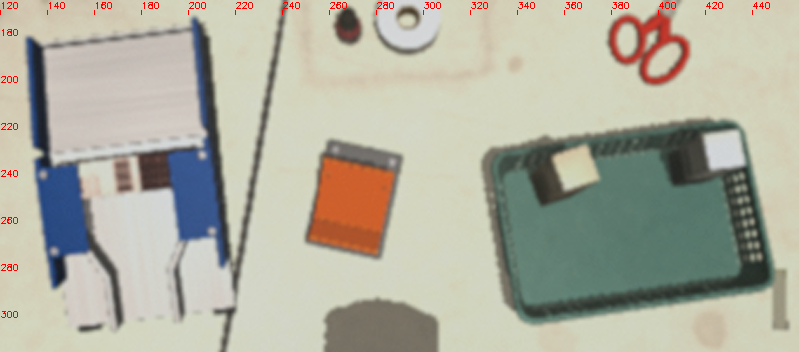

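```bash
cat > fit.py <<'E'
from h import *
from scipy.optimize import least_squares
c=cam('top')
def fit(name,pts,g):
    def w(p,l): 
        C,S=np.cos(p[2]),np.sin(p[2]);return np.array([p[0]+C*l[0]-S*l[1],p[1]+S*l[0]+C*l[1],l[2]])/1
    f=lambda p:np.concatenate([np.array(proj(c,w(p,np.array(l)/1000)))-(120+q[0]/2.35,165+q[1]/2.35) for q,l in pts])
    r=least_squares(f,g);print(name,np.round(r.x,4),np.round(r.fun,1));return r.x
fit('chute',[((77,163),(-.3,42,112)),((89,252),(-81.4,42,90.3)),((168,152),(-.3,-42,112)),((179,242),(-81.4,-42,90.3)),((42,46),(126,76,85)),((190,27),(126,-76,85))],[.4,.2,0])
fit('rest',[((325,153),(23,35,73)),((396,170),(23,-35,73)),((306,241),(-49.8,35,39.8)),((380,258),(-49.8,-35,39.8))],[.4,0,0])
fit('tray',[((485,150),(85.5,128.5,52)),((740,120),(85.5,-128.5,52)),((773,287),(-85.5,-128.5,52)),((524,321),(-85.5,128.5,52))],[.4,-.3,0])
E
python3 fit.py
```

```text
chute [0.5255 0.2105 0.2855] [-0.1  0.4  0.2  0.3 -0.6  0.1  0.  -0.5 -1.1 -0.   1.7 -0.3]
rest [ 0.5335 -0.0076 -0.0631] [-0.3  2.8 -0.4  2.1  1.3 -2.1 -0.6 -2.8]
tray [ 0.5508 -0.2781  0.2899] [ 0.8 -0.1  0.5 -2.   2.3  0.2 -3.6  1.5]
```

```bash
python3 -m creep '[[[31,26,0,0,0,0],[31,26,0,0,0,0],[31,26,0,0,0,0],[31,26,0,0,0,0],[31,26,0,0,0,0]]]' 0.4 10
python3 -m creep '[[[31,26,0,0,0,0],[31,26,0,0,0,0],[31,26,0,0,0,0],[5,38,0,0,0,0],[5,38,0,0,0,0]]]'
python3 -m creep '[[[5,38,0,0,0,0],[5,38,0,0,0,0],[5,38,0,0,0,0],[5,38,0,0,0,0],[5,38,0,0,0,0]]]'
```

```text
time: 0.52
tool_pos: [0.2875, -0.3771, 0.4013]
tool_rot: [-3.138, 0.002, 0.244]
contact_force: [0.3, -0.9, 0.1]
opening: 0.0633
time: 0.93
tool_pos: [0.3964, -0.217, 0.3997]
tool_rot: [-3.137, 0.002, 0.244]
contact_force: [0.9, 0.9, -0.2]
opening: 0.0302
time: 1.35
tool_pos: [0.4209, -0.0175, 0.3982]
tool_rot: [-3.135, 0.004, 0.243]
contact_force: [0.4, 0.5, 0.2]
opening: 0.0277
```

```bash
python3 -m creep '[[[-9,38,0,1.4,-4.8,0.5],[-9,38,0,1.4,-4.8,0.5],[-9,38,0,1.4,-4.8,0.5],[-9,38,-20,1.4,-4.8,0.5],[-9,38,-20,1.4,-4.8,0.5]]]'
python3 -m creep '[[[0,0,-20,0,0,0],[0,0,-20,0,0,0],[0,0,0,0,0,0]]]'
python3 - <<'E'
from h import *
s=robot.observe();print(s['tool_pos'],R.from_euler('xyz',s['tool_rot']).as_matrix())
cv2.imwrite('pics/w1.png',viewer.read_camera('wrist'))
np.save('w1pose.npy',cam('wrist')[1])
E
```

```text
time: 1.77
tool_pos: [0.3769, 0.1757, 0.363]
tool_rot: [-3.121, -0.456, 0.286]
contact_force: [1.2, -0.6, -1.0]
opening: 0.0276
time: 2.02
tool_pos: [0.3707, 0.1829, 0.3193]
tool_rot: [-3.119, -0.457, 0.3]
contact_force: [-0.9, 0.0, -0.2]
opening: 0.0276
[0.37072713 0.18289465 0.31926788] [[ 0.85698999  0.30538187  0.41510247]
 [ 0.26555814 -0.95201702  0.15212647]
 [ 0.44164129 -0.02013702 -0.8969657 ]]
```

View pics/w1.png

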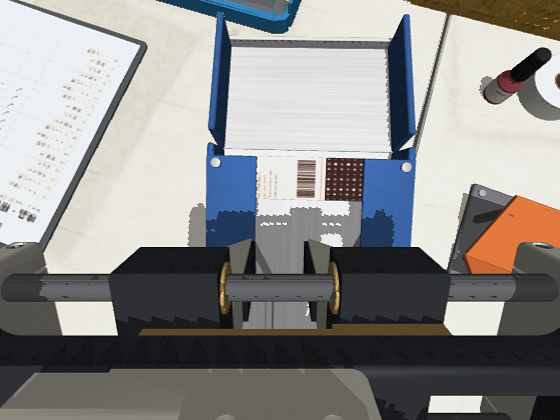

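The wrist view shows the carton in the gap with its uphill edge near row 157 and downhill edge near row 200. The wing's inner corners are at (256,157) and (362,157), and the plate's back corners are near (229,40) and (388,41).

```bash
cat > fitw.py <<'E'
from h import *
from scipy.optimize import least_squares
def w(p,l):
    C,S=np.cos(p[2]),np.sin(p[2]);return np.array([p[0]+C*l[0]-S*l[1],p[1]+S*l[0]+C*l[1],l[2]])
def fit(c,name,pts,g):
    f=lambda p:np.concatenate([np.array(proj(c,w(p,np.array(l)/1000)))-q for q,l in pts])
    r=least_squares(f,g);print(name,np.round(r.x,4),np.round(r.fun,1));return r.x
def local(p,x):
    C,S=np.cos(p[2]),np.sin(p[2]);d=np.array(x)-[p[0],p[1],0];return np.array([C*d[0]+S*d[1],-S*d[0]+C*d[1],d[2]])*1000
E
python3 - <<'E'
from fitw import *
c=(viewer.camera_model('wrist'),np.load('w1pose.npy'))
p=fit(c,'chute',[((256,157),(-.3,42,112)),((362,157),(-.3,-42,112)),((229,48),(126,76,75)),((388,48),(126,-76,75)),((225,149),(20,76,75)),((393,150),(20,-76,75))],[.52,.21,.28])
s=robot.observe();Rm=R.from_euler('xyz',s['tool_rot']).as_matrix()
tip=s['tool_pos']+.178*Rm[:,2]
print('tip local',local(p,tip),'cart edge')
for u,v in((260,200),(360,201)):
    for z in (95,): print(local(p,onz(c,u,v,z/1000)))
tgt=w(p,np.array([-53,0,63])/1000);print('d tip to start mm',(tgt-tip)*1000)
print('uphill dir',np.cos(p[2]),np.sin(p[2]),'tool z',Rm[:,2])
E
```

```text
chute [0.528  0.212  0.2892] [ 1.2 -1.1  2.1  0.4  1.8 -0.2 -2.9  0.6  0.  -0.1 -2.8  1. ]
tip local [-79.40670128  21.29920466 161.2951571 ] cart edge
[-32.23931185  40.14078125  95.        ]
[-31.68487152 -42.12235258  95.        ]
d tip to start mm [ 31.38377597 -12.88520847 -98.2951571 ]
uphill dir 0.9584843197629462 0.28514524153238524 tool z [ 0.41700663  0.15222104 -0.89606597]
```

```bash
python3 -m creep '[[[-7,-15,0,0,0,-0.6],[-7,-15,0,0,0,-0.6],[0,0,0,0,0,0],[11,4,-24,0,0,0],[11,4,-24,0,0,0]]]'
cat > st.py <<'E'
from fitw import *
import sys
p=np.array(eval(sys.argv[1]));L=float(sys.argv[2]) # offset ahead of TCP mm
s=robot.observe();Rm=R.from_euler('xyz',s['tool_rot']).as_matrix()
print('t',round(s['time'],2),'pt',np.round(local(p,s['tool_pos']+L/1000*Rm[:,2]),1),'F',np.round(s['contact_force'],1),'open',round(s['opening'],4))
print('R local\n',np.round(R.from_euler('z',-p[2]).as_matrix()@Rm,3))
E
python3 st.py '[.528,.212,.2892]' 178
```

```text
time: 2.48
tool_pos: [0.3833, 0.159, 0.2804]
tool_rot: [-3.12, -0.475, 0.274]
contact_force: [26.1, -1.2, 7.1]
opening: 0.0279
t 2.48 pt [-72.4  -6.9 122.2] F [26.1 -1.2  7.1] open 0.0279
R local
 [[ 0.889 -0.005  0.458]
 [-0.013 -1.     0.015]
 [ 0.458 -0.019 -0.889]]
```

```bash
python3 -m creep '[[[0,0,0,0,0,0],[0,0,0,0,0,0]]]'; python3 st.py '[.528,.212,.2892]' 178
```

```text
time: 2.65
tool_pos: [0.3853, 0.1587, 0.279]
tool_rot: [-3.118, -0.469, 0.271]
contact_force: [0.3, -1.0, 0.1]
opening: 0.0272
t 2.65 pt [-71.4  -7.7 120.3] F [ 0.3 -1.   0.1] open 0.0272
R local
 [[ 0.892 -0.008  0.452]
 [-0.016 -1.     0.015]
 [ 0.452 -0.021 -0.892]]
```

```bash
python3 -m creep '[[[2,8,0,0,0,0],[4,2,-19,0,0,0],[5,1,-19,0,0,0],[5,1,-17,0,0,0],[0,0,0,0,0,0]]]'; python3 st.py '[.528,.212,.2892]' 178
```

```text
time: 3.07
tool_pos: [0.4199, 0.172, 0.2593]
tool_rot: [-3.114, -0.45, 0.269]
contact_force: [-0.3, 0.1, -0.8]
opening: 0.0275
t 3.07 pt [-37.5  -4.1  99.1] F [-0.3  0.1 -0.8] open 0.0275
R local
 [[ 0.9   -0.008  0.435]
 [-0.018 -1.     0.019]
 [ 0.435 -0.025 -0.9  ]]
```

```bash
python3 - <<'E'
from h import *
s=robot.observe();print(np.round(s['qpos'],3),s['torque'],s['contact_force'])
cv2.imwrite('pics/w2.png',viewer.read_camera('wrist'))
E
```

```text
[0.202 0.339 2.077 0.206 0.284 1.312] [-0.14639893  0.21032869  0.02538602] [-0.26549612  0.07236998 -0.80858542]
```

View pics/w2.png

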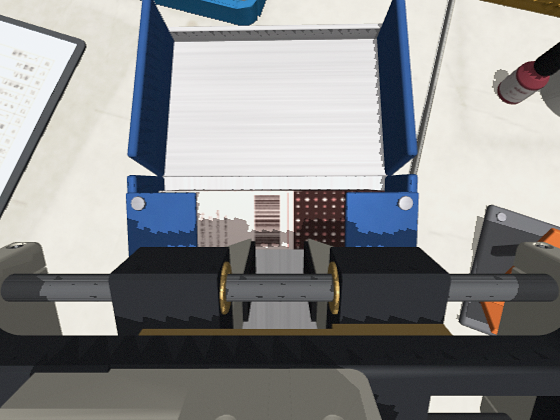

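The arm had reached joint 5's lower limit (0.284), so the tool can't tilt as far this close to the base. I'll reduce the tilt to about 16°.

```bash
python3 -m creep '[[[0,0,0,-1.4,4.6,0],[0,0,0,-1.4,4.6,0],[0,0,0,0,0,0]]]'; python3 st.py '[.528,.212,.2892]' 178; python3 -c "
from h import *;print(robot.observe()['qpos'])"
```

```text
time: 3.37
tool_pos: [0.4188, 0.1714, 0.2636]
tool_rot: [-3.121, -0.283, 0.269]
contact_force: [-0.5, -0.2, 0.3]
opening: 0.0277
t 3.37 pt [-66.4  -5.   92.7] F [-0.5 -0.2  0.3] open 0.0277
R local
 [[ 0.96  -0.014  0.28 ]
 [-0.019 -1.     0.015]
 [ 0.279 -0.02  -0.96 ]]
[0.20690065 0.34417527 2.01241588 0.07896222 0.50484075 1.44154741]
```

```bash
python3 -m creep '[[[4,6,0,0,0,0],[4,1,-15,0,0,0],[3,1,-15,0,0,0],[0,0,0,0,0,0]]]'; python3 st.py '[.528,.212,.2892]' 178; python3 -c "
from h import *;print(robot.observe()['qpos'])"
```

```text
time: 3.7
tool_pos: [0.431, 0.1808, 0.2376]
tool_rot: [-3.121, -0.304, 0.269]
contact_force: [-0.2, -0.6, -0.2]
opening: 0.0276
t 3.7 pt [-48.5   0.3  67.8] F [-0.2 -0.6 -0.2] open 0.0276
R local
 [[ 0.954 -0.014  0.3  ]
 [-0.02  -1.     0.014]
 [ 0.299 -0.02  -0.954]]
[0.22253858 0.41174272 2.00777053 0.08432358 0.42068043 1.44975871]
```

```bash
python3 -m creep '[[[8,2.4,-3,0,0,0],[11,3.2,2.8,0,0,0],[11,3.2,3.2,0,0,0],[0,0,0,0,0,0]]]'; python3 st.py '[.528,.212,.2892]' 178; python3 -c "
from h import *;print(robot.observe()['qpos'])"
```

```text
time: 4.03
tool_pos: [0.4627, 0.191, 0.2429]
tool_rot: [-3.121, -0.311, 0.269]
contact_force: [1.1, -0.3, 0.5]
opening: 0.0273
t 4.03 pt [-14.    1.1  73.5] F [ 1.1 -0.3  0.5] open 0.0273
R local
 [[ 0.952 -0.014  0.306]
 [-0.02  -1.     0.015]
 [ 0.306 -0.02  -0.952]]
[0.22883737 0.44610191 1.91887365 0.07367709 0.46768113 1.4671058 ]
```

```bash
python3 -m creep '[[[11,3.2,3,0,0,0],[11,3.2,3,0,0,0],[11,3.2,2.5,0,0,0],[0,0,0,0,0,0]]]'; python3 st.py '[.528,.212,.2892]' 178
python3 -m creep '[[[10,3,0,0,0,0],[10,3,0,0,0,0],[0,0,0,0,0,0]]]'; python3 st.py '[.528,.212,.2892]' 178;python3 - <<'E'
from h import *
np.save('w3pose.npy',cam('wrist')[1]);print(robot.observe()['qpos'])
cv2.imwrite('pics/w3.png',viewer.read_camera('wrist'))
E
```

```text
time: 4.37
tool_pos: [0.4964, 0.2014, 0.2537]
tool_rot: [-3.12, -0.316, 0.269]
contact_force: [0.2, 0.2, -0.5]
opening: 0.0274
t 4.37 pt [22.   1.5 84.5] F [ 0.2  0.2 -0.5] open 0.0274
R local
 [[ 0.95  -0.014  0.311]
 [-0.019 -1.     0.015]
 [ 0.31  -0.02  -0.95 ]]
time: 4.62
tool_pos: [0.5152, 0.2075, 0.2543]
tool_rot: [-3.12, -0.317, 0.269]
contact_force: [-0.2, 0.7, 0.4]
opening: 0.0281
t 4.62 pt [41.9  2.1 85.2] F [-0.2  0.7  0.4] open 0.0281
R local
 [[ 0.95  -0.013  0.312]
 [-0.019 -1.     0.015]
 [ 0.311 -0.021 -0.95 ]]
[0.23677975 0.50363036 1.76237458 0.05969341 0.56064026 1.48953198]
```

View pics/w3.png

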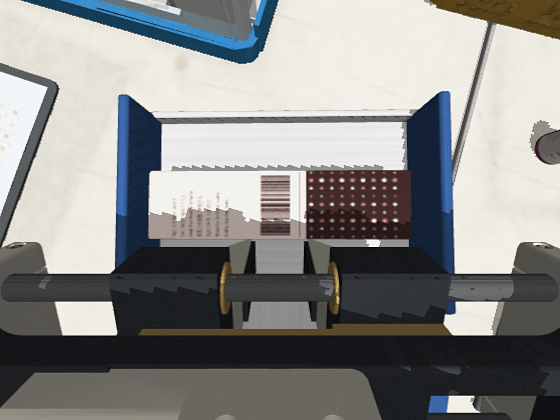

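Carton flat and square on the plate, corners (149,171), (409,170), (411,239), (148,239), dark end right.

```bash
cat > kin.py <<'E'
from h import *
from scipy.optimize import least_squares
D=[([-1.459,.34275,1.525,0,1.2754,-.146],[.13387,-.50752,.40404],[-3.14006,-.0002,.25783]),
([0.20690065,0.34417527,2.01241588,0.07896222,0.50484075,1.44154741],[.4188,.1714,.2636],[-3.121,-.283,.269]),
([0.22253858,0.41174272,2.00777053,0.08432358,0.42068043,1.44975871],[.431,.1808,.2376],[-3.121,-.304,.269]),
([0.22883737,0.44610191,1.91887365,0.07367709,0.46768113,1.4671058],[.4627,.191,.2429],[-3.121,-.311,.269]),
([0.23677975,0.50363036,1.76237458,0.05969341,0.56064026,1.48953198],[.5152,.2075,.2543],[-3.12,-.317,.269]),
([.202,.339,2.077,.206,.284,1.312],[.4199,.172,.2593],[-3.114,-.45,.269])]
ry=lambda a:R.from_euler('y',a).as_matrix(); rz=lambda a:R.from_euler('z',a).as_matrix()
def fk(q,k,s4=1,s6=1,off=np.pi/2):
    e,h,a1,L1,L2,a3,d=k
    A=rz(q[0]);B=A@ry(q[1]);C=B@ry(q[2]);Dm=C@rz(s4*q[3]);E=Dm@ry(q[4])
    p=A@[a1,e,h]+B@[0,0,L1]+C@[a3,0,L2]+E@[0,0,d]
    return p,E@rz(s6*q[5]+off)
if __name__=='__main__':
    for s4 in(1,-1):
        for s6 in(1,-1):
            for off in (np.pi/2,-np.pi/2,0,np.pi):
                err=max(np.linalg.norm(fk(q,[0]*7,s4,s6,off)[1]-R.from_euler('xyz',o).as_matrix()) for q,p,o in D)
                if err<.1:print(s4,s6,off,err)
E
python3 kin.py
python3 - <<'E'
from kin import *
from fitw import *
for s4 in (1,-1):
    f=lambda k:np.concatenate([fk(q,k,s4)[0]-p for q,p,o in D]+[1e-3*np.array([k[5],k[2]])])
    r=least_squares(f,[.077,.2,0,.4,.4,0,.1]);print(s4,np.round(r.x,4),abs(r.fun).max())
c=(viewer.camera_model('wrist'),np.load('w3pose.npy'));P=[.528,.212,.2892]
for u,v in((149,171),(409,170),(411,239),(148,239)):
    x=onz(c,u,v,.109);print(x,local(P,x))
E
```

```text
1 1 1.5707963267948966 0.0011382158158004451
1 [7.640e-02 2.220e-01 1.000e-04 5.064e-01 3.794e-01 4.630e-02 1.396e-01] 0.00012083199992271587
-1 [0.0846 0.1773 0.0064 0.51   0.3679 0.034  0.1135] 0.008156811909875078
[0.59336453 0.30238379 0.109     ] [ 88.4262426   67.98934479 109.        ]
[0.62926985 0.17612208 0.109     ] [ 86.83247984 -63.26869326 109.        ]
[0.59626479 0.16637016 0.109     ] [ 52.41694371 -63.20306984 109.        ]
[0.56020524 0.29285099 0.109     ] [ 53.92536656  68.3089633  109.        ]
```

```bash
cat > ik.py <<'E'
from kin import *
K=[7.640e-02,2.220e-01,1e-4,5.064e-01,3.794e-01,4.630e-02,1.396e-01]
lo=np.array([-2.53,-.77,.04,-1,.28,-3.11]);hi=np.array([2.53,2.02,2.7,4.14,2.66,3.11])
def ik(p,Rm):
    best=None;rng=np.random.default_rng(0)
    for i in range(30):
        g=np.array([.3,.5,1.7,[0,0,3.1][i%3],.8,0])+rng.uniform(-.6,.6,6);g[5]=rng.uniform(-3,3)
        def f(q):
            a,b=fk(q,K);return np.concatenate([(a-p)*5,(b-Rm).ravel()])
        r=least_squares(f,np.clip(g,lo+.01,hi-.01),bounds=(lo,hi))
        m=min((r.x-lo).min(),(hi-r.x).min())
        if r.cost<1e-8 and (best is None or m>best[0]): best=(m,r.x)
    return best
def pose(yaw,tilt,g,flip=0,L=.159):
    # tool pointing down leaned 'tilt' deg toward heading yaw; tool y horizontal square to yaw. g grasp
    Rm=rz(yaw)@ry(-np.radians(tilt))@R.from_euler('x',np.pi).as_matrix()@rz(flip*np.pi)
    return np.array(g)-L*Rm[:,2],Rm
def show(n,yaw,tilt,g):
    for fl in(0,1):
        p,Rm=pose(yaw,tilt,g,fl);b=ik(p,Rm);print(n,tilt,fl,np.round(p,3),b and (round(b[0],2),np.round(b[1],2)))
E
python3 - <<'E'
from ik import *
from fitw import w
rest=[.5335,-.0076,-.063];tray=[.5508,-.278,.29]
for be in (0,15,25): show('pick',.277-np.pi/2,be,[.5948,.2344,.102])
for t in (45,30,20,10): show('lean',rest[2],t,w(rest,np.array([-2.8,0,85.4])/1000))
for t in (0,-15,-25): show('regrasp',rest[2],t,w(rest,np.array([32,0,106])/1000))
for t in (45,30,20): show('tray',tray[2],t,w(tray,np.array([-35,0,107])/1000))
E
```

```text
pick 0 0 [0.595 0.234 0.261] None
pick 0 1 [0.595 0.234 0.261] (np.float64(0.81), array([ 0.26,  0.68,  1.37, -0.  ,  1.09, -0.02]))
pick 15 0 [0.584 0.274 0.256] (np.float64(0.19), array([ 0.38,  0.71,  1.33, -0.29,  1.14, -2.92]))
pick 15 1 [0.584 0.274 0.256] (np.float64(0.71), array([ 0.38,  0.71,  1.33, -0.29,  1.14,  0.23]))
pick 25 0 [0.576 0.299 0.246] (np.float64(0.34), array([ 0.45,  0.75,  1.31, -0.46,  1.2 , -2.77]))
pick 25 1 [0.576 0.299 0.246] (np.float64(0.54), array([ 0.45,  0.75,  1.31, -0.46,  1.2 ,  0.37]))
lean 45 0 [ 0.418 -0.     0.198] (np.float64(0.19), array([-0.22,  0.48,  2.34,  2.89,  0.47, -1.46]))
lean 45 1 [ 0.418 -0.     0.198] (np.float64(0.19), array([-0.22,  0.48,  2.34,  2.89,  0.47,  1.68]))
lean 30 0 [ 0.451 -0.002  0.223] None
lean 30 1 [ 0.451 -0.002  0.223] None
lean 20 0 [ 0.476 -0.004  0.235] (np.float64(0.09), array([-0.18,  0.43,  2.  ,  0.11,  0.37,  1.35]))
lean 20 1 [ 0.476 -0.004  0.235] (np.float64(0.09), array([-0.18,  0.43,  2.  ,  0.11,  0.37, -1.79]))
lean 10 0 [ 0.503 -0.006  0.242] (np.float64(0.36), array([-0.17,  0.47,  1.86,
[... 681 characters left out ...]
0.014  0.25 ] (np.float64(0.97), array([-0.14,  0.8 ,  1.2 , -0.03,  1.58, -1.64]))
tray 45 0 [ 0.41  -0.32   0.219] (np.float64(0.54), array([-1.  ,  0.57,  1.93,  1.19,  0.82, -0.66]))
tray 45 1 [ 0.41  -0.32   0.219] (np.float64(0.54), array([-1.  ,  0.57,  1.93,  1.19,  0.82,  2.48]))
tray 30 0 [ 0.441 -0.311  0.245] (np.float64(0.46), array([-0.88,  0.52,  1.82,  0.75,  0.74, -0.15]))
tray 30 1 [ 0.441 -0.311  0.245] (np.float64(0.12), array([-0.88,  0.52,  1.82,  0.75,  0.74,  2.99]))
tray 20 0 [ 0.465 -0.304  0.256] (np.float64(0.5), array([-0.79,  0.52,  1.72,  0.44,  0.78,  0.19]))
tray 20 1 [ 0.465 -0.304  0.256] (np.float64(0.15), array([-0.79,  0.52,  1.72,  0.44,  0.78, -2.96]))
```

```bash
cat > go.py <<'E'
from ik import *
import sys
# go.py yaw tilt x y z [L]
a=[float(v) for v in sys.argv[1:]]
p,Rm=pose(a[0],a[1],a[2:5])
s=robot.observe();Rc=R.from_euler('xyz',s['tool_rot']).as_matrix()
d=(p-s['tool_pos'])*1000;rv=np.degrees(R.from_matrix(Rm@Rc.T).as_rotvec())
n=max(np.linalg.norm(d)/38,np.linalg.norm(rv)/6.8)
print('d',np.round(d,1),'rv',np.round(rv,2),'rows',round(n,1),'per ceil row',np.round(d/np.ceil(n),1),np.round(rv/np.ceil(n),2),'t',round(s['time'],2),'F',np.round(s['contact_force'],1),'q',np.round(s['qpos'],2))
if '-i' in sys.argv: pass
E
python3 -m creep '[[[-8,-2,15,0,0,0],[-3,-1,30,0,0,0],[0,0,35,0,0,0],[0,0,35,0,0,0],[0,0,0,0,0,0]]]' -0.3
python3 go.py 1.848 -30 .5948 .2344 .182
python3 go.py 1.848 -30 .5948 .2344 .102
```

```text
time: 5.08
tool_pos: [0.4964, 0.2028, 0.3695]
tool_rot: [-3.119, -0.303, 0.269]
contact_force: [0.2, -0.6, 0.7]
opening: 0.0561
d [ 76.6 108.1 -49.8] rv [-46.41  24.42  84.92] rows 14.7 per ceil row [ 5.1  7.2 -3.3] [-3.09  1.63  5.66] t 5.08 F [ 0.2 -0.6  0.7] q [0.24 0.33 1.67 0.04 0.84 1.51]
d [  76.6  108.1 -129.8] rv [-46.41  24.42  84.92] rows 14.7 per ceil row [ 5.1  7.2 -8.7] [-3.09  1.63  5.66] t 5.08 F [ 0.2 -0.6  0.7] q [0.24 0.33 1.67 0.04 0.84 1.51]
```

```bash
for i in 1; do python3 -m creep '[[[5,7,0,-3.09,1.63,5.66],[5,7,0,-3.09,1.63,5.66],[5,7,0,-3.09,1.63,5.66],[5,7,0,-3.09,1.63,5.66],[5,7,0,-3.09,1.63,5.66]]]' >/dev/null
python3 -m creep '[[[5,7,0,-3.09,1.63,5.66],[5,7,0,-3.09,1.63,5.66],[5,7,0,-3.09,1.63,5.66],[5,7,0,-3.09,1.63,5.66],[5,7,0,-3.09,1.63,5.66]]]' >/dev/null
python3 -m creep '[[[5,7,0,-3.09,1.63,5.66],[5,7,0,-3.09,1.63,5.66],[5,7,0,-3.09,1.63,5.66],[5,7,0,-3.09,1.63,5.66],[5,7,0,-3.09,1.63,5.66]]]'
done; python3 go.py 1.848 -30 .5948 .2344 .182
```

```text
time: 6.33
tool_pos: [0.5609, 0.3072, 0.3683]
tool_rot: [-3.092, 0.549, 1.942]
contact_force: [0.3, 0.6, -0.7]
opening: 0.0596
d [ 12.1   3.6 -48.6] rv [ 2.14 -1.87 -3.92] rows 1.3 per ceil row [  6.1   1.8 -24.3] [ 1.07 -0.93 -1.96] t 6.33 F [ 0.3  0.6 -0.7] q [ 0.49  0.64  1.2  -0.54  1.46  0.24]
```

```bash
python3 -m creep '[[[6,2,-24,1.07,-0.93,-1.96],[6,2,-24,1.07,-0.93,-1.96],[0,0,0,0,0,0]]]' >/dev/null;  python3 go.py 1.848 -30 .5948 .2344 .102
python3 - <<'E'
from h import *
cv2.imwrite('pics/w4.png',viewer.read_camera('wrist'))
E
```

```text
d [  1.9  -2.1 -78.7] rv [ 0.05 -0.08 -0.55] rows 2.1 per ceil row [  0.6  -0.7 -26.2] [ 0.02 -0.03 -0.18] t 6.58 F [-1.2 -0.1 -0.1] q [ 0.49  0.69  1.22 -0.52  1.37  0.35]
```

View pics/w4.png

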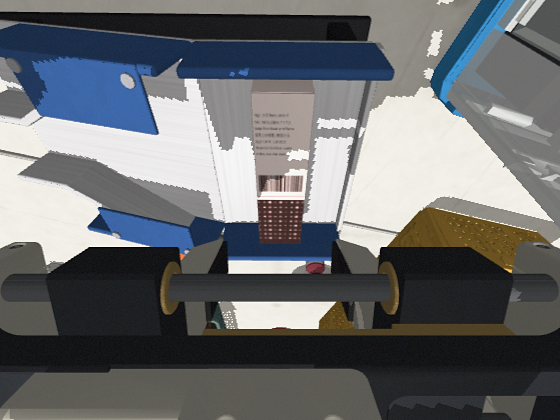

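```bash
python3 -m creep '[[[1,-1,-26,0,0,-0.2],[1,-1,-26,0,0,-0.2],[0,0,-25,0,0,0],[0,0,0,0,0,0]]]' >/dev/null;  python3 go.py 1.848 -30 .5948 .2344 .102
```

```text
d [ 1.2  0.8 -8.6] rv [ 0.01  0.26 -0.49] rows 0.2 per ceil row [ 1.2  0.8 -8.6] [ 0.01  0.26 -0.49] t 6.97 F [-0.7  0.3 -0.4] q [ 0.49  0.76  1.29 -0.55  1.24  0.42]
```

```bash
python3 -m creep '[[[1,1,-9,0,0,-0.4],[0,0,0,0,0,0]]]' >/dev/null;  python3 go.py 1.848 -30 .5948 .2344 .102; python3 -m creep '[[[0,0,0,0,0,0],[0,0,0,0,0,0],[0,0,0,0,0,0],[0,0,0,0,0,0],[0,0,0,0,0,0]]]' 1 12;  python3 -m creep '[[[0,0,0,0,0,0],[0,0,15,0,0,0],[0,0,30,0,0,0],[0,0,35,0,0,0],[0,0,35,0,0,0]]]'
```

```text
d [ 0.2 -0.1 -2.1] rv [ 0.02  0.33 -0.12] rows 0.1 per ceil row [ 0.2 -0.1 -2.1] [ 0.02  0.33 -0.12] t 7.13 F [-1.  -0.8  0.1] q [ 0.49  0.77  1.29 -0.55  1.24  0.43]
time: 7.55
tool_pos: [0.574, 0.3115, 0.2488]
tool_rot: [3.125, 0.525, 1.843]
contact_force: [0.6, -0.6, -0.9]
opening: 0.0348
time: 7.97
tool_pos: [0.572, 0.3106, 0.3615]
tool_rot: [-3.139, 0.526, 1.853]
contact_force: [0.6, 0.1, -0.6]
opening: 0.0345
```

```bash
python3 go.py -0.063 15 .500 -0.006 .22
```

```text
d [-113.1 -314.    12.1] rv [  40.82  -32.99 -103.24] rows 17.0 per ceil row [ -6.3 -17.4   0.7] [ 2.27 -1.83 -5.74] t 7.97 F [ 0.6  0.1 -0.6] q [ 0.49  0.66  1.17 -0.52  1.45  0.3 ]
```

```bash
python3 -m creep '[[[-5,-10,10,2.27,-1.83,-5.74],[-5,-15,2,2.27,-1.83,-5.74],[-6,-18,1,2.27,-1.83,-5.74],[-6,-18,1,2.27,-1.83,-5.74],[-6,-18,1,2.27,-1.83,-5.74]]]' >/dev/null
python3 -m creep '[[[-6,-18,1,2.27,-1.83,-5.74],[-6,-18,1,2.27,-1.83,-5.74],[-6,-18,1,2.27,-1.83,-5.74],[-6,-18,1,2.27,-1.83,-5.74],[-6,-18,1,2.27,-1.83,-5.74]]]' >/dev/null
python3 -m creep '[[[-6,-18,1,2.27,-1.83,-5.74],[-6,-18,1,2.27,-1.83,-5.74],[-6,-18,1,2.27,-1.83,-5.74],[-6,-18,1,2.27,-1.83,-5.74],[-6,-18,1,2.27,-1.83,-5.74]]]'
python3 go.py -0.063 15 .500 -0.006 .22
```

```text
time: 9.22
tool_pos: [0.4766, 0.0443, 0.418]
tool_rot: [3.025, -0.202, 0.186]
contact_force: [-0.3, -0.5, 0.1]
opening: 0.0347
d [-17.7 -47.7 -44.5] rv [  6.71  -2.99 -12.73] rows 2.2 per ceil row [ -5.9 -15.9 -14.8] [ 2.24 -1.   -4.24] t 9.22 F [-0.3 -0.5  0.1] q [-0.05  0.19  1.7  -0.08  1.02  1.38]
```

```bash
python3 -m creep '[[[-6,-16,-15,2.24,-1,-4.24],[-6,-16,-15,2.24,-1,-4.24],[-6,-16,-15,2.24,-1,-4.24],[0,0,0,0,0,0],[0,0,0,0,0,0]]]' >/dev/null
python3 go.py -0.063 15 .500 -0.006 .22
python3 - <<'E'
from h import *
np.save('w5pose.npy',cam('wrist')[1])
a=viewer.read_camera('wrist');b=viewer.read_camera('scene');cv2.imwrite('pics/w5.png',a)
b=cv2.resize(b[130:300,200:360],None,fx=2.47,fy=2.47)[:420];cv2.imwrite('pics/s5.png',b)
cv2.imwrite('pics/ws5.png',np.hstack([cv2.resize(a[:,80:480],(400,420)),cv2.resize(b,(395,420))]))
E
```

```text
d [ 3.2  5.1 -5.7] rv [-0.12  0.85  0.97] rows 0.2 per ceil row [ 3.2  5.1 -5.7] [-0.12  0.85  0.97] t 9.63 F [0.3 0.  0.5] q [-0.2   0.18  1.84  0.05  0.85  1.43]
```

View pics/ws5.png

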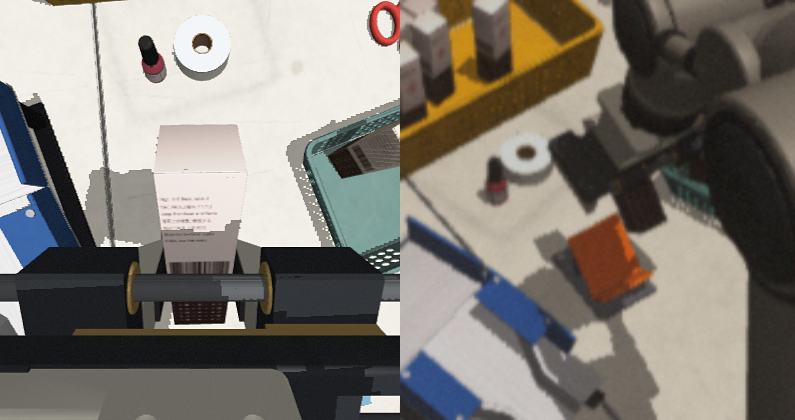

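The carton is held with its pink end up, and the rest is clear below. The end face is at about (239,125), (318,125), (326,172), (235,172) in the wrist image. From this I'll measure how it sits in the grip.

```bash
python3 - <<'E'
from h import *
from scipy.optimize import least_squares
a=cv2.imread('pics/w5.png');g=cv2.cvtColor(a,cv2.COLOR_BGR2GRAY)
c0=np.array([[239,125],[318,125],[326,172],[235,172]],np.float32).reshape(-1,1,2)
c=cv2.cornerSubPix(g,c0.copy(),(5,5),(-1,-1),(3,40,.01)).reshape(-1,2);print(c)
m=viewer.camera_model('wrist');M=np.linalg.inv(np.array(m['mount']))
def pr(p):
    q=M@np.append(p,1);return np.array([m['cx']+m['fx']*q[0]/-q[2],m['cy']-m['fy']*q[1]/-q[2]])
# tool frame: carton axis c (to pink) =(cos b,0,-sin b); down-normal n=(sin b,0,cos b)
def model(v):
    x,y,z,b,yw=v
    cc=np.array([np.cos(b),0,-np.sin(b)]);n=np.array([np.sin(b),0,np.cos(b)]);E=np.array([x,y,z])
    sd=np.array([0,.017,0])
    return [E+n*.017*s1+sd*s2 for s1,s2 in ((1,-1),(1,1),(-1,1),(-1,-1))]
f=lambda v:np.concatenate([pr(p)-q for p,q in zip(model(v),c)])
r=least_squares(f,[.064,0,.141,.5,0]);v=r.x;print(np.round(v,4),np.degrees(v[3]),np.round(r.fun,2))
b=v[3];cc=np.array([np.cos(b),0,-np.sin(b)]);n=np.array([np.sin(b),0,np.cos(b)])
mid=v[:3]-.0655*cc;d=np.array([0,0,.159])-mid;print('mid tool',mid,'grasp rel mid: along',d@cc,'down-normal',d@n)
E
```

```text
[[239.64883  124.715454]
 [316.82532  124.50546 ]
 [327.30136  173.8754  ]
 [231.42578  169.57985 ]]
[ 0.0649 -0.0008  0.1401  0.4927  0.    ] 28.231425222259038 [ 0.41 -0.12  0.91  0.16 -0.68 -2.13 -0.39  2.09]
mid tool [ 0.00716681 -0.00081377  0.17108457] grasp rel mid: along -0.0005978621301285271 down-normal -0.01403718037582635
```

```bash
python3 -m creep '[[[-20,35,0,0,0,0],[-20,35,0,0,0,0],[-10,20,0,0,0,0],[0,0,0,0,0,0],[0,0,0,0,0,0]]]'
python3 - <<'E'
from h import *
c=cam('wrist');np.save('w6pose.npy',c[1])
a=viewer.read_camera('wrist');cv2.imwrite('pics/w6.png',a)
print(proj(c,[.5335,-.0076,.02]))
E
```

```text
time: 10.15
tool_pos: [0.4065, 0.0873, 0.3844]
tool_rot: [3.142, -0.286, -0.07]
contact_force: [0.7, -0.0, -0.2]
opening: 0.0344
(np.float64(349.3362919088595), np.float64(164.80728647640763))
```

View pics/w6.png

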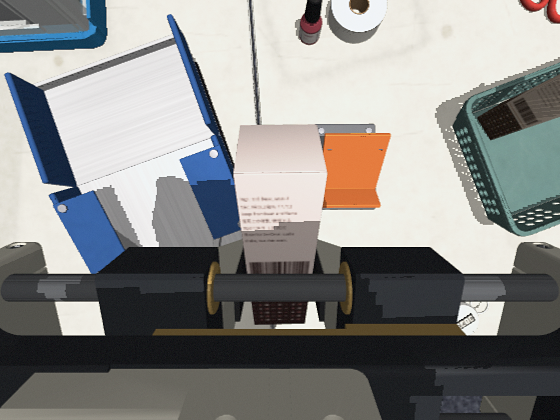

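The rest is visible right of the carton: slope top-right corner (390,133), crease right end (377,188), ledge front-right corner (382,207).

```bash
python3 - <<'E'
from fitw import *
a=cv2.imread('pics/w6.png');g=cv2.cvtColor(a,cv2.COLOR_BGR2GRAY)
c0=np.array([[390,133],[377,188],[382,207],[375,125]],np.float32).reshape(-1,1,2)
q=cv2.cornerSubPix(g,c0.copy(),(4,4),(-1,-1),(3,40,.01)).reshape(-1,2);print(q)
h=cv2.cvtColor(a,cv2.COLOR_BGR2HSV)
o=((h[...,0]<14)&(h[...,1]>150)&(h[...,2]>90)).astype(np.uint8)
o[215:]=0
for x in(335,345,360,375,382):
    r=np.where(o[:,x])[0];r=r[(r>110)];print(x,r.min(),r.max(),[int(k) for k in r[:-1][abs(np.diff(g[r,x].astype(int)))>12]])
c=(viewer.camera_model('wrist'),np.load('w6pose.npy'))
P=[((390,133),(23,-35,73)),((377,188),(-30,-35,20)),((382,207),(-49.8,-35,39.8))]
fit(c,'rest',P,[.53,-.01,-.06])
fit(c,'rest crease,top',P[:2],[.53,-.01,-.06])
t=cam('top')
P=[((120+325/2.35,165+153/2.35),(23,35,73)),((120+396/2.35,165+170/2.35),(23,-35,73)),((120+311/2.35,165+217/2.35),(-30,35,20)),((120+385/2.35,165+236/2.35),(-30,-35,20))]
fit(t,'rest top',P,[.53,-.01,-.06])
E
```

```text
[[390.03186 132.65472]
 [375.30225 188.89644]
 [380.23404 206.35521]
 [374.1423  123.55175]]
335 133 207 [188]
345 133 207 [188, 204, 205]
360 134 207 [136, 188, 204, 205]
375 134 206 [191, 204]
382 133 162 [133, 148, 150]
rest [ 0.5327 -0.0042 -0.0269] [ 0.3  1.7 -0.8  0.7  0.5 -2.6]
rest crease,top [ 0.5333 -0.0046 -0.0032] [ 0.   0.4 -0.  -0.4]
rest top [ 0.5361 -0.0074 -0.0779] [ 0.1  1.5 -0.2  1.2  1.4 -0.7 -1.3 -2. ]
```

```bash
python3 go.py -0.07 16 .5264 -0.0065 .150
```

```text
d [ 76.  -90.4 -81.6] rv [0.01 0.39 0.03] rows 3.8 per ceil row [ 19.  -22.6 -20.4] [0.   0.1  0.01] t 10.2 F [ 0.1  0.2 -0.3] q [ 0.04  0.1   1.93 -0.04  0.83  1.7 ]
```

```bash
python3 -m creep '[[[25,-30,0,0,0.1,0],[25,-30,0,0,0.1,0],[25,-30,-20,0,0.1,0],[1,0,-30,0,0.1,0],[0,0,-28,0,0,0]]]' >/dev/null;python3 -m creep '[[[0,0,0,0,0,0],[0,0,0,0,0,0]]]' >/dev/null; python3 go.py -0.07 16 .5284 -0.0059 .0922
```

```text
d [ -4.8   6.2 -64.6] rv [ 0.31  0.74 -0.35] rows 1.7 per ceil row [ -2.4   3.1 -32.3] [ 0.15  0.37 -0.17] t 10.78 F [ 0.9 -0.6  0. ] q [-0.18  0.32  1.87  0.05  0.66  1.42]
```

```bash
python3 -m creep '[[[-3,6,-10,0.3,0.4,-0.3],[-2,0,-20,0,0.3,0],[0,0,-15,0,0,0],[0,0,0,0,0,0],[0,0,0,0,0,0]]]' ; python3 go.py -0.07 16 .5284 -0.0059 .0922
```

```text
time: 11.2
tool_pos: [0.4859, -0.0016, 0.2688]
tool_rot: [3.141, -0.289, -0.068]
contact_force: [1.1, 1.1, 0.0]
opening: 0.0346
d [ -1.3  -1.2 -23.7] rv [ 0.05  0.53 -0.09] rows 0.6 per ceil row [ -1.3  -1.2 -23.7] [ 0.05  0.53 -0.09] t 11.2 F [1.1 1.1 0. ] q [-0.17  0.38  1.92  0.05  0.55  1.43]
```

```bash
python3 -m creep '[[[-1,-1,-12,0,0.3,0],[0,0,-9,0,0.2,0],[0,0,0,0,0,0],[0,0,0,0,0,0]]]' ; python3 go.py -0.07 16 .5284 -0.0059 .0882;  python3 -m creep '[[[0,0,-3,0,0,0],[0,0,0,0,0,0],[0,0,0,0,0,0]]]';python3 go.py -0.07 16 .5284 -0.0059 .0882
```

```text
time: 11.53
tool_pos: [0.4864, -0.0014, 0.2521]
tool_rot: [3.14, -0.288, -0.066]
contact_force: [-0.3, -0.3, -1.5]
opening: 0.0348
d [ -1.7  -1.4 -11.1] rv [ 0.11  0.49 -0.21] rows 0.3 per ceil row [ -1.7  -1.4 -11.1] [ 0.11  0.49 -0.21] t 11.53 F [-0.3 -0.3 -1.5] q [-0.17  0.41  1.94  0.06  0.5   1.42]
time: 11.78
tool_pos: [0.4872, -0.0012, 0.2513]
tool_rot: [3.14, -0.293, -0.066]
contact_force: [-0.5, -0.7, -0.7]
opening: 0.0342
d [ -2.6  -1.6 -10.3] rv [ 0.14  0.76 -0.22] rows 0.3 per ceil row [ -2.6  -1.6 -10.3] [ 0.14  0.76 -0.22] t 11.78 F [-0.5 -0.7 -0.7] q [-0.17  0.41  1.94  0.06  0.5   1.42]
```

```bash
python3 -m creep '[[[-2,-1,-6,0,0.5,0],[-1,-1,-4,0,0.3,0],[0,0,0,0,0,0]]]'; python3 go.py -0.07 16 .5284 -0.0059 .0882
```

```text
time: 12.03
tool_pos: [0.4863, -0.0029, 0.2455]
tool_rot: [3.139, -0.291, -0.065]
contact_force: [-0.5, -0.4, -0.6]
opening: 0.0349
d [-1.6  0.  -4.5] rv [ 0.19  0.64 -0.23] rows 0.1 per ceil row [-1.6  0.  -4.5] [ 0.19  0.64 -0.23] t 12.03 F [-0.5 -0.4 -0.6] q [-0.17  0.42  1.95  0.06  0.48  1.42]
```

```bash
python3 -m creep '[[[-1,0,-4,0,0.4,0],[-1,0,-3,0,0.3,0],[0,0,0,0,0,0]]]'; python3 go.py -0.07 16 .5284 -0.0059 .0882
python3 - <<'E'
from h import *
a=viewer.read_camera('wrist');b=viewer.read_camera('scene')
cv2.imwrite('pics/w7.png',a)
b=cv2.resize(b[170:290,210:330],(420,420),interpolation=cv2.INTER_CUBIC)
cv2.imwrite('pics/ws7.png',np.hstack([a[:,100:470],b]))
E
```

```text
time: 12.28
tool_pos: [0.4864, -0.0029, 0.2427]
tool_rot: [3.137, -0.291, -0.065]
contact_force: [0.7, 0.8, -0.5]
opening: 0.0345
d [-1.7  0.1 -1.6] rv [ 0.29  0.63 -0.23] rows 0.1 per ceil row [-1.7  0.1 -1.6] [ 0.29  0.63 -0.23] t 12.28 F [ 0.7  0.8 -0.5] q [-0.17  0.43  1.95  0.06  0.48  1.42]
```

View pics/ws7.png

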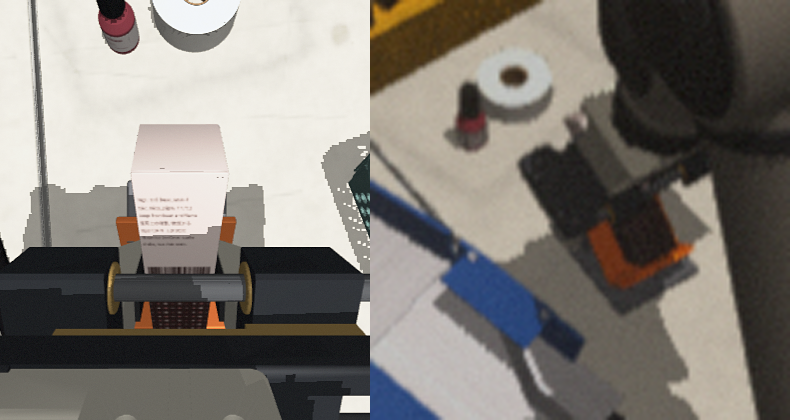

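The carton sits centred on the orange rest, almost in contact. I'll lower it slightly, let go and retreat.

```bash
python3 -m creep '[[[0,0,-4,0,0.4,0],[0,0,-3,0,0.3,0],[0,0,0,0,0,0]]]'; python3 -m creep '[[[0,0,0,0,0,0],[0,0,0,0,0,0],[0,0,0,0,0,0],[0,0,0,0,0,0],[0,0,0,0,0,0]]]' -0.2; python3 -m creep '[[[-4,0,14,0,0,0],[-8,0.5,29,0,0,0],[-8,0.5,29,0,0,0],[-5,0,35,0,0,0],[0,0,35,0,0,0]]]'
python3 go.py -0.07 -30 .560 -0.0075 .18
```

```text
time: 12.63
tool_pos: [0.4878, -0.0031, 0.2381]
tool_rot: [3.136, -0.285, -0.065]
contact_force: [-0.9, 0.5, -0.9]
opening: 0.0344
time: 13.05
tool_pos: [0.4873, -0.0033, 0.2366]
tool_rot: [3.136, -0.282, -0.065]
contact_force: [-0.0, -0.3, -0.6]
opening: 0.0546
time: 13.47
tool_pos: [0.4583, -0.0021, 0.3746]
tool_rot: [3.138, -0.26, -0.066]
contact_force: [1.0, 0.4, -0.1]
opening: 0.0552
d [181.  -11.  -56.9] rv [ 3.26 44.75 -0.24] rows 6.6 per ceil row [25.9 -1.6 -8.1] [ 0.47  6.39 -0.03] t 13.47 F [ 1.   0.4 -0.1] q [-0.18  0.19  1.84  0.03  0.85  1.44]
```

```bash
cat > chk.py <<'E'
from fitw import *
import sys
c=cam('wrist');a=viewer.read_camera('wrist');cv2.imwrite('pics/'+sys.argv[1],a)
g=cv2.cvtColor(a,cv2.COLOR_BGR2GRAY);rest=[.534,-.0055,-.07]
Q=[proj(c,w(rest,np.array(l)/1000)) for l in((38.6,17,136.7),(38.6,-17,136.7),(62.6,-17,112.6),(62.6,17,112.6))]
q=cv2.cornerSubPix(g,np.array(Q,np.float32).reshape(-1,1,2),(10,10),(-1,-1),(3,40,.01)).reshape(-1,2)
print(np.round(Q,1).tolist(),q.round(1).tolist())
E
python3 chk.py w8.png
```

```text
[[255.6, 154.9], [298.3, 155.1], [296.6, 132.1], [257.7, 131.9]] [[252.89999389648438, 158.10000610351562], [304.29998779296875, 161.39999389648438], [298.29998779296875, 132.60000610351562], [251.8000030517578, 136.1999969482422]]
```

```bash
python3 -c "
import cv2
a=cv2.imread('pics/w8.png')[80:280,180:380];cv2.imwrite('pics/w8c.png',cv2.resize(a,(600,600)))"
```

```text
(no output)
```

View pics/w8c.png

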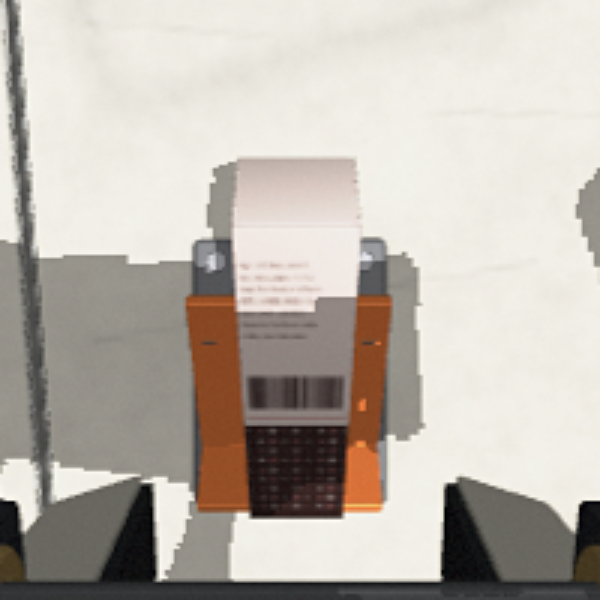

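The carton leans centred on the rest with its dark end on the ledge. Its upper pink edge is at about (257–300, 156), within about 2 px of where I predicted. Next is the regrasp, from beyond and above the rest.

```bash
python3 go.py -0.07 -30 .6083 -0.0118 .177;python3 - <<'E'
from ik import *
show('h',-.07,-30,[.6083,-.0118,.177])
E
```

```text
d [227.4 -15.1 -67. ] rv [ 3.38 45.5  -0.27] rows 6.7 per ceil row [32.5 -2.2 -9.6] [ 0.48  6.5  -0.04] t 13.52 F [3.1 0.7 7.5] q [-0.18  0.18  1.83  0.03  0.86  1.44]
h -30 0 [ 0.688 -0.017  0.315] (np.float64(0.74), array([-0.13,  0.87,  0.87, -0.03,  1.92,  1.51]))
h -30 1 [ 0.688 -0.017  0.315] (np.float64(0.74), array([-0.13,  0.87,  0.87, -0.03,  1.92, -1.63]))
```

```bash
python3 -m creep '[[[32,-2,0,0.48,6.5,0],[32,-2,0,0.48,6.5,0],[32,-2,0,0.48,6.5,0],[32,-2,-5,0.48,6.5,0],[32,-2,-10,0.48,6.5,0]]]' >/dev/null; python3 -m creep '[[[32,-2,-20,0.48,6.5,0],[32,-2,-20,0.48,6.5,0],[0,0,0,0,0,0],[0,0,0,0,0,0]]]'; python3 go.py -0.07 -30 .6083 -0.0118 .177
```

```text
time: 14.27
tool_pos: [0.6902, -0.0162, 0.309]
tool_rot: [-3.14, 0.574, -0.065]
contact_force: [-1.1, -0.6, 1.4]
opening: 0.055
d [-2.6 -1.2  5.7] rv [-0.25 -2.88 -0.23] rows 0.4 per ceil row [-2.6 -1.2  5.7] [-0.25 -2.88 -0.23] t 14.27 F [-1.1 -0.6  1.4] q [-0.13  0.9   0.84 -0.04  1.97  1.5 ]
```

```bash
python3 -m creep '[[[-3,-1,3,-0.25,-2.9,-0.2],[0,0,0,0,0,0],[-12,1,-20,0,0,0],[-12,1,-20,0,0,0],[0,0,0,0,0,0]]]' >/dev/null; python3 go.py -0.07 -30 .5683 -0.009 .108
```

```text
d [-14.5   0.7 -17.9] rv [-0.07 -0.31 -0.03] rows 0.6 per ceil row [-14.5   0.7 -17.9] [-0.07 -0.31 -0.03] t 14.68 F [-0.8  0.3 -0.3] q [-0.13  0.86  1.04 -0.03  1.77  1.51]
```

```bash
python3 -m creep '[[[-8,0.5,-10,0,0,0],[-7,0.5,-8,0,0,0],[0,0,0,0,0,0],[0,0,0,0,0,0]]]' >/dev/null; python3 go.py -0.07 -30 .5683 -0.009 .108
python3 -m creep '[[[0,0,0,0,0,0],[0,0,0,0,0,0],[0,0,0,0,0,0],[0,0,0,0,0,0],[0,0,0,0,0,0]]]' 1 12; python3 go.py -0.07 -30 .5683 -0.009 .108
```

```text
d [ 0.9 -0.3 -6.6] rv [-0.02  0.05 -0.04] rows 0.2 per ceil row [ 0.9 -0.3 -6.6] [-0.02  0.05 -0.04] t 15.02 F [0.4 0.  0.7] q [-0.13  0.84  1.11 -0.03  1.71  1.51]
time: 15.43
tool_pos: [0.6488, -0.0144, 0.2577]
tool_rot: [3.141, 0.514, -0.069]
contact_force: [-0.1, -0.7, 0.2]
opening: 0.0346
d [ -1.2  -0.1 -12. ] rv [ 0.04  0.54 -0.05] rows 0.3 per ceil row [ -1.2  -0.1 -12. ] [ 0.04  0.54 -0.05] t 15.43 F [-0.1 -0.7  0.2] q [-0.13  0.84  1.1  -0.03  1.71  1.51]
```

```bash
python3 -m creep '[[[-3,0,12,0,0,0],[-5,0,30,0,0,0],[-5,0,35,0,0,0],[-5,0,38,0,0,0],[0,0,20,0,0,0]]]'; python3 go.py .29 15.5 .5106 -.290 .25
```

```text
time: 15.85
tool_pos: [0.6281, -0.0143, 0.3936]
tool_rot: [-3.141, 0.527, -0.069]
contact_force: [-0.3, 0.3, -0.2]
opening: 0.0347
d [-158.2 -287.9    9.6] rv [  5.01 -45.68  19.46] rows 8.6 per ceil row [-17.6 -32.    1.1] [ 0.56 -5.08  2.16] t 15.85 F [-0.3  0.3 -0.2] q [-0.14  0.7   1.01 -0.04  1.96  1.5 ]
```

```bash
python3 -m creep '[[[-17,-20,15,0.56,-5.1,2.16],[-17,-30,12,0.56,-5.1,2.16],[-17,-32,8,0.56,-5.1,2.16],[-17,-32,0,0.56,-5.1,2.16],[-17,-32,0,0.56,-5.1,2.16]]]' >/dev/null; python3 -m creep '[[[-17,-32,0,0.56,-5.1,2.16],[-17,-32,0,0.56,-5.1,2.16],[-17,-32,0,0.56,-5.1,2.16],[-17,-32,0,0.56,-5.1,2.16]]]' >/dev/null;  python3 go.py .29 15.5 .5106 -.290 .25
```

```text
d [  2.7 -13.5 -41.7] rv [ 0.89  3.24 -1.36] rows 1.2 per ceil row [  1.3  -6.7 -20.8] [ 0.45  1.62 -0.68] t 16.6 F [ 1.   0.2 -1.4] q [-0.76  0.31  1.48  0.29  1.18  0.41]
```

```bash
python3 -m creep '[[[1,-7,-15,0.45,1.6,-0.7],[1,-6,-20,0.45,1.6,-0.7],[0,0,0,0,0,0],[0,0,0,0,0,0]]]' >/dev/null;  python3 go.py .29 15.5 .5106 -.290 .122
python3 - <<'E'
from fitw import *
c=cam('wrist');np.save('w9pose.npy',c[1]);a=viewer.read_camera('wrist');cv2.imwrite('pics/w9.png',a)
b=viewer.read_camera('top');cv2.imwrite('pics/t9.png',b)
h=cv2.cvtColor(a,cv2.COLOR_BGR2HSV)
# tray rim predicted corners
for l in((85.5,128.5,52),(85.5,-128.5,52),(-85.5,-128.5,52),(-85.5,128.5,52)): print('rim',np.round(proj(c,w([.5508,-.2781,.29],np.array(l)/1000))))
cv2.imwrite('pics/w9t9.png',np.hstack([a[:,:480],cv2.resize(b[190:330,300:466],(320,270))[:270] if 0 else cv2.copyMakeBorder(cv2.resize(b[190:330,300:460],(320,280)),0,140,0,0,0)]))
E
```

```text
d [   6.     5.8 -135.5] rv [0.17 0.05 0.65] rows 3.6 per ceil row [  1.5   1.5 -33.9] [0.04 0.01 0.16] t 16.93 F [ 0.6 -0.   0.3] q [-0.78  0.36  1.5   0.26  1.16  0.42]
rim [167. 124.]
rim [381. 122.]
rim [382. 263.]
rim [169. 266.]
```

View pics/w9t9.png

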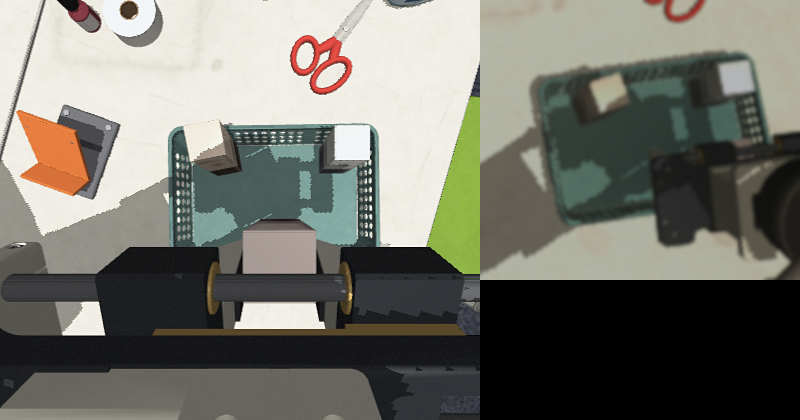

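The tray rim (169–381, top row 124) matches the prediction, and both stood cartons are clear of the path. Time to lower.

```bash
python3 -m creep '[[[3,3,-25,0,0,0.3],[2,2,-30,0,0,0.3],[0,0,-30,0,0,0],[0,0,-20,0,0,0],[0,0,0,0,0,0]]]' >/dev/null;  python3 go.py .29 15.5 .5106 -.290 .120
```

```text
d [ -4.7  -7.  -33.6] rv [ 0.52  0.47 -0.8 ] rows 0.9 per ceil row [ -4.7  -7.  -33.6] [ 0.52  0.47 -0.8 ] t 17.45 F [-0.1  0.1 -0.8] q [-0.75  0.46  1.65  0.3   0.91  0.34]
```

```bash
python3 -m creep '[[[-4,-6,-10,0.4,0.4,-0.6],[0,0,-10,0,0,0],[0,0,-5,0,0,0],[0,0,0,0,0,0],[0,0,0,0,0,0]]]' >/dev/null;  python3 go.py .29 15.5 .5106 -.290 .120
```

```text
d [ -3.3  -2.2 -10.3] rv [ 0.25  0.26 -0.43] rows 0.3 per ceil row [ -3.3  -2.2 -10.3] [ 0.25  0.26 -0.43] t 17.87 F [ 0.1 -0.6  0. ] q [-0.76  0.5   1.67  0.31  0.86  0.32]
```

```bash
for k in 1 2; do python3 -m creep '[[[-1,-1,-4,0.1,0.1,-0.2],[0,0,-3,0,0,0],[0,0,0,0,0,0]]]';python3 go.py .29 15.5 .5106 -.290 .120; done
```

```text
time: 18.12
tool_pos: [0.4725, -0.3016, 0.2779]
tool_rot: [3.135, -0.274, 0.295]
contact_force: [0.0, 0.4, -0.7]
opening: 0.0346
d [-2.6 -0.6 -4.7] rv [ 0.3   0.32 -0.19] rows 0.1 per ceil row [-2.6 -0.6 -4.7] [ 0.3   0.32 -0.19] t 18.12 F [ 0.   0.4 -0.7] q [-0.76  0.5   1.67  0.32  0.85  0.32]
time: 18.37
tool_pos: [0.4718, -0.3033, 0.272]
tool_rot: [3.134, -0.276, 0.291]
contact_force: [0.2, -0.0, 0.2]
opening: 0.0347
d [-1.9  1.2  1.2] rv [0.34 0.4  0.08] rows 0.1 per ceil row [-1.9  1.2  1.2] [0.34 0.4  0.08] t 18.37 F [ 0.2 -0.   0.2] q [-0.77  0.51  1.68  0.32  0.83  0.31]
```

```bash
for k in 1 2 3; do python3 -m creep '[[[0,0,-3.5,0,0,0],[0,0,0,0,0,0]]]' | egrep 'pos|force'; done
```

```text
tool_pos: [0.4724, -0.3037, 0.2707]
contact_force: [0.1, 0.1, 0.1]
tool_pos: [0.4728, -0.3041, 0.2689]
contact_force: [-0.3, -0.7, -0.7]
tool_pos: [0.4733, -0.3045, 0.267]
contact_force: [-0.1, -0.3, -0.7]
```

```bash
for k in 1 2; do python3 -m creep '[[[0,0,-3.5,0,0,0],[0,0,0,0,0,0]]]' | egrep 'pos|force'; done
python3 - <<'E'
from h import *
a=viewer.read_camera('wrist');cv2.imwrite('pics/w10.png',a);g=cv2.cvtColor(a,cv2.COLOR_BGR2GRAY);g9=cv2.cvtColor(cv2.imread('pics/w9.png'),cv2.COLOR_BGR2GRAY)
# did the carton shift within the grip since hover? track end-face patch
t=g9[218:262,225:335];r=cv2.matchTemplate(g[200:280,205:355],t,cv2.TM_CCOEFF_NORMED);_,v,_,l=cv2.minMaxLoc(r);print(v,l[0]-20,l[1]-18)
for gg in(g9,g):print(gg[210:250:2,280].tolist(), gg[236,225:262:2].tolist(), gg[236,300:335:2].tolist())
E
```

```text
tool_pos: [0.4739, -0.3051, 0.2653]
contact_force: [-1.2, 0.4, -0.3]
tool_pos: [0.4744, -0.3057, 0.2635]
contact_force: [-0.2, 0.2, 0.0]
0.7509034872055054 -1 2
[86, 85, 86, 87, 82, 27, 65, 98, 98, 102, 137, 145, 163, 163, 162, 161, 163, 161, 161, 161] [83, 86, 86, 85, 84, 85, 86, 86, 85, 148, 158, 158, 160, 158, 159, 161, 158, 160, 160] [164, 165, 165, 166, 169, 165, 165, 163, 157, 162, 159, 158, 157, 159, 158, 159, 160, 158]
[82, 84, 85, 84, 84, 85, 87, 25, 72, 94, 95, 123, 142, 162, 163, 161, 160, 163, 161, 161] [85, 83, 84, 82, 86, 87, 84, 86, 146, 158, 156, 159, 158, 159, 160, 157, 158, 158, 160] [165, 165, 164, 164, 165, 164, 166, 166, 165, 145, 153, 149, 146, 150, 149, 153, 153, 139]
```

The carton is now sliding up in the grip (its end face appears larger), so it's on the tray floor. Releasing.

```bash
python3 -m creep '[[[0,0,0,0,0,0],[0,0,0,0,0,0],[0,0,0,0,0,0],[0,0,0,0,0,0],[0,0,0,0,0,0]]]' -0.2; python3 -m creep '[[[-4,-1,14,0,0,0],[-8,-2,28,0,0,0],[-8,-2,28,0,0,0],[-9,-2,32,0,0,0],[-9,0,32,0,0,0]]]'
python3 - <<'E'
from fitw import *
c=cam('wrist');a=viewer.read_camera('wrist');cv2.imwrite('pics/w11.png',a);b=viewer.read_camera('top');cv2.imwrite('pics/t11.png',b)
tr=[.5508,-.2781,.29]
# upright check: predicted top-face corners at z=.133 vs image
h=cv2.cvtColor(a,cv2.COLOR_BGR2HSV)
q=np.array([proj(c,w(tr,np.array(l)/1000)) for l in((-18,17,133),(-18,-17,133),(-52,-17,133),(-52,17,133),(-18,17,2),(-18,-17,2))]);print(q.round(1).tolist())
g=cv2.cvtColor(a,cv2.COLOR_BGR2GRAY)
y0=int(q[:4,1].mean());x0=int(q[:4,0].mean())
print('row',y0,[int(v) for v in g[y0,x0-60:x0+60:3]]);print('col',x0,[int(v) for v in g[y0-80:y0+60:4,x0]])
k=a[max(0,y0-70):y0+70,x0-70:x0+70].reshape(-1,3);print(x0,y0)
E
```

```text
time: 19.67
tool_pos: [0.4739, -0.3054, 0.2608]
tool_rot: [3.119, -0.288, 0.292]
contact_force: [-0.3, 0.1, -0.1]
opening: 0.0547
time: 20.08
tool_pos: [0.4338, -0.3106, 0.3901]
tool_rot: [3.137, -0.278, 0.289]
contact_force: [-0.1, -0.6, -0.0]
opening: 0.0552
[[261.5, 177.4], [300.7, 177.4], [300.8, 216.6], [261.5, 216.6], [266.9, 188.0], [292.9, 188.0]]
row 196 [87, 86, 87, 87, 87, 87, 87, 86, 83, 84, 86, 86, 87, 88, 87, 87, 88, 84, 159, 158, 159, 157, 158, 159, 158, 162, 158, 159, 159, 161, 160, 81, 87, 87, 88, 86, 90, 86, 86, 155]
col 281 [235, 96, 147, 150, 149, 149, 149, 148, 148, 150, 150, 83, 86, 87, 86, 158, 160, 157, 157, 159, 159, 158, 157, 157, 158, 83, 82, 86, 93, 80, 57, 70, 97, 239, 240]
281 196
```

```bash
python3 -m creep '[[[-5,0,20,0,0,0],[0,0,0,0,0,0],[0,0,0,0,0,0],[0,0,0,0,0,0],[0,0,0,0,0,0]]]'
python3 - <<'E'
from fitw import *
tr=[.5508,-.2781,.29];c=cam('wrist');a=viewer.read_camera('wrist');cv2.imwrite('pics/w12.png',a);g=cv2.cvtColor(a,cv2.COLOR_BGR2GRAY)
u,v=proj(c,w(tr,np.array([-35,-10,133])/1000));u,v=int(u),int(v)
m=((g>125)&(g<200)).astype(np.uint8);_,l,st,ce=cv2.connectedComponentsWithStats(m);k=l[v,u];s=st[k]
print('pred px',u,v,'blob',s,a[v,u],'top face corners tray-local',[local(tr,onz(c,x,y,.133)).round(0).tolist() for x,y in((s[0],s[1]),(s[0]+s[2],s[1]+s[3]))])
t0=cv2.imread('pics/top.png');t1=viewer.read_camera('top')
for n,(y0,y1,x0,x1) in dict(stoodA=(222,252,340,376),stoodB=(215,245,405,442),lacq=(165,187,258,280),labels=(158,190,278,310)).items():
    r=cv2.matchTemplate(t1[y0-6:y1+6,x0-6:x1+6],t0[y0:y1,x0:x1],cv2.TM_CCOEFF_NORMED);_,mv,_,ml=cv2.minMaxLoc(r);print(n,round(mv,3),ml[0]-6,ml[1]-6)
E
```

```text
time: 20.6
tool_pos: [0.4288, -0.3109, 0.4137]
tool_rot: [3.127, -0.282, 0.29]
contact_force: [0.5, -0.3, -0.6]
opening: 0.0549
pred px 289 194 blob [ 241   96  132  128 6200] [151 155 169] top face corners tray-local [[58.0, 36.0, 133.0], [-63.0, -89.0, 133.0]]
stoodA 0.973 0 0
stoodB 1.0 0 0
lacq 1.0 0 0
labels 0.999 0 0
```

```bash
python3 - <<'E'
from h import *
g=cv2.cvtColor(cv2.imread('pics/w12.png'),cv2.COLOR_BGR2GRAY);print(g[194,250:330:3].tolist(),g[160:230:3,289].tolist())
print(robot.hand_in())
E
```

```text
[87, 86, 89, 88, 87, 88, 86, 89, 156, 158, 157, 158, 158, 159, 160, 155, 159, 160, 159, 164, 86, 88, 88, 89, 89, 88, 89] [83, 89, 91, 89, 99, 242, 151, 159, 158, 158, 159, 159, 158, 158, 159, 158, 160, 88, 89, 86, 88, 86, 101, 51]
the job is handed in; nothing more can be done
None
```

The carton now stands upright, dark-patterned end down, on the tray floor, and the job is handed in. I pushed it up the ramp onto the loading plate and lifted it out. I leaned it on the orange rest with the dark end on the ledge and let go. I then took it again from beyond and above, and set it in the empty half of the tray, near tray x = -35, y = -10 mm. The robot's clock was at about 21 s at hand-in.

**Last checks:**
- **Carton:** from the wrist camera, its top face measured about 39 x 40 px. I expected 39 x 39 px for a carton standing upright at full height. It looked the same about half a second later, with the gripper open and clear.
- **Other things:** neither stood carton, nor the lacquer bottle, nor the label roll had shifted by a whole pixel in the top view. stood_a matched its earlier image a little less well (0.97 against about 1.00), probably because of shadow.
- **Forces:** readings stayed near zero except for one 26 N reading in free air early on. It was gone when I next read it, with the arm held still.

**Didn't go as planned:**
- **Blob measurement:** an automatic measurement of the top face failed because the face merged with its surroundings, so I relied on direct pixel readings.
- **Joint limit:** while positioning for the push, joint 5 reached the edge of its range, so I used less tilt.
- **Contact on lowering:** touching the tray floor never showed in the force readings. I judged it from the carton sliding about 7 mm up in the grip.
- **Final look:** I had used all 12 picture views, so the end state was checked by measurement, not by viewing a picture.

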